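# Put the reference block back in its flush-lidded case

## Task

The round hardness reference block has been left out on the bench; put it back in its closed grey metal case (not the open blue one). The grey case's flush lid is held by spring catches and has no handle: push the thin steel blade into the notch under the front edge of the lid, lever the lid up off its catches with it, and fold the lid right back. Lay the blade down flat on the table, set the round block flat in the empty bay beside the rectangular block without dropping it, leave the lid open, and do not disturb the rectangular block, the small mount, the level or the tweezers.

Things in the scene. Friction and masses are not known exactly. Their poses are not given: they have to be found in the camera images.
- case: Flat grey metal case, 136 mm deep (x) x 170 wide (y) x 65 high, fixed to the table. Origin under its centre; +x from the notched front to the hinged back, +y to the left seen from the front. Rim 55 mm high, walls 5 mm; the lid, 10 mm thick, lies flush on the rim, nothing to grip. Inside, a grey foam bed, 40 mm above the table, with black ribs that form two bays side by side.
- case_lid (a joint): Lid angle, rad: 0 shut, grows as the front edge rises, stop at 1.85 (leaning back). Two spring ball catches hold it shut: about 15 N upward at the front edge frees it; they are passed when that edge has risen 5 mm (0.04 rad). From there the stiff hinge takes about 3 N at the front edge and holds the lid wherever it is left.
- lid_edge (a point): Middle of the lower front edge of the lid (a 136 x 170 x 10 mm grey metal plate), 136 mm from the hinge line; x from there to the hinge along the lid's underside, z out of its outer face. Two small steel striker tongues hang 13 mm below the underside near the front edge, 56 mm either side of the middle.
- notch (a point): Centre of the pry notch's mouth in the front face of the case: 28 mm wide, 7 mm high, between the wall (its lower edge, 48 mm above the table, is the fulcrum) and the lid's underside (55 mm). It passes through the 5 mm wall; axes as the case, so the blade goes in along +x. Inside, at this height, the middle line is clear for 60 mm past the front face.
- lid_hinge (a point): Middle of the hinge line, at the back of the case, 136 mm behind the front face, 55 mm above the table; the lid turns about the y axis here. Axes as the case.
- free_bay (a point): Floor centre of the empty bay (left, 36 mm from the case's middle), for the round block; 40 mm above the table, 15 below the rim; axes as the case. The bay is about 66 x 66 mm between black ribs 6 mm high along both sides and stops at its corners. At the middle of its front and back a gap 36 mm wide, level with its floor, runs to the case wall (63 mm from the bay centre): room for fingers.
- full_bay (a point): Floor centre of the other, equal bay (right, 36 mm from the case's middle), in which the rectangular block lies; axes as the case.
- blade_grip (a point): Opening blade: black handle 68 mm long, 18 wide, 18 high; a flat steel blade, 85 long, 16 wide, 2.4 thick, runs from its front end at mid height. 0.09 kg, lies on the table, blade flat. This point: middle of the handle's section, 9 mm up, at the centre of mass, 18 mm behind the handle's front end, 50 mm from its rear end. x points to the blade's tip, z up. Gripped across its 18 mm.
- blade_tip (a point): Tip of the blade, on its centre line, 103 mm from blade_grip along x.
- round_center (a point): Round hardness reference block: ground steel disc, 56 mm in diameter, 12 mm high, about 0.23 kg. Its centre, 6 mm above what it lies on.
- rect_center (a point): Rectangular reference block, 50 x 56 x 10 mm, in the case's right bay; its centre. It stays there.
- mount_a7: Bystander: dark cylindrical specimen mount, 38 mm in diameter, 20 mm high; origin under its centre.
- bullseye_level: Bystander: round bullseye level, 48 mm in diameter, 15 mm high; origin under its centre.
- tweezers: Bystander: steel tweezers, 124 x 15 x 8 mm, lying flat; origin under their centre.
There are look-alikes about, which are no part of the job. Several things look just like the part that bears round_center: the one meant starts farthest from the robot's base.

How it is judged:
On the way, in this order (a step that is already met when the one before it is completed fails the run):
1. the lid has been levered up off its catches with the blade (value of joint case_lid above 0.04 rad and contact force between blade and case_lid above 0.3 N), for 0.1 s.
2. the lid is folded right back (value of joint case_lid above 1.6 rad), for 0.2 s.
At the end, for the whole second after the job is handed in: Lid open beyond 1.55 rad; round block flat on the floor of the empty bay (centre within 9 mm of the bay's and at most 8.5 mm above its floor, tilt under 0.06 rad); blade lying on the table (grip point below 14 mm, tip below 25 mm); both at rest (value of joint case_lid above 1.55 rad and horizontal distance between round_center and free_bay below 0.009 m and z of round_center in the frame of free_bay below 0.0085 m and angle between round_center's own z axis and vertical below 0.06 rad and linear speed of each of round_block, blade below 0.02 m/s and height (world z) of blade_grip below 0.014 m and height (world z) of blade_tip below 0.025 m); the robot touches nothing.
It fails at once if the rectangular block is pushed about in its bay or taken out (horizontal distance between rect_center and full_bay above 0.02 m).
It fails at once if the round block is dropped (contact force between the fingers and round_block below 0.05 N and linear speed of round_block above 0.45 m/s).
It fails at once if the mount, the level or the tweezers are knocked away (distance of any of mount_a7, bullseye_level, tweezers from where it was at the start of the episode above 0.03 m).
It also fails if it takes over 58 s, if anything falls off the work surface, if the arm or the gripper's body presses on something with over 40 N, if the wrist force passes 120 N, or if a joint passes its speed limit or range.

## Robot

A 6-joint arm with a two-finger parallel gripper is mounted at the origin on a cart in front of the work surface, level with it; the furniture and walls round the work are solid. World frame = base frame: x ahead of the robot, y to its left, z up, the work surface at z = 0. Lengths are in m, angles in rad, forces in N, time in s.
With the tool pointing down it reaches from about 0.275 to 0.85 m from the base axis. Payload 5.2 kg.
Tool frame: the origin (TCP) lies at the very end of the fingers, on their centre line; the grasp point (between the pads) lies 19 mm behind it (r.tcp_to_grasp is the distance from the TCP to the grasp point, in m); z points along the fingers, y is the line along which they close (so a half turn about z gives the same grasp; the last joint's range is limited). The gripper opens to 85 mm and grips with 20 to 120 N. Pads are 22 mm wide; open, the fingers measure 114 mm over their backs; the gripper's body (76 mm by 85 mm) begins 54 mm behind the grasp point. The pads swing forward as they close: fully open they stand 13 mm farther back than shut.
Start: joints at [-0.203, 0.259, 1.535, -0, 1.348, -0.203], TCP at [0.55, 0, 0.231] pointing down, gripper open.
Joint ranges: [-3.14, 3.14], [-0.91, 2.08], [0.19, 2.58], [-1.22, 4.36], [0.22, 2.71], [-3.12, 3.12]. Speed limits (rad/s): [2.57, 2.57, 3.14, 3.14, 3.14, 3.14].

## Interface

Orientations are given as a rotation vector (axis times angle).
In Python, from bench import r, cams gives the robot as it stands.
- The arm moves only by the tool play_rows, never from a script. Its arguments are lists of equal length, an entry for each row: "jaw": the finger opening in m, from 0 to 0.0854; "delta_pos": the shift along the tool's x, y, z in m, a list of three; "yaw": the turn about the tool's z in degrees. A call has 1 to 20 rows; each row is the pose to reach, as a shift and turn from the pose commanded when the call began, along the tool's axes at that moment; what a row does not reach only later rows make up. A row lasts 1/10 s, in which the tool goes at most 50 mm and 8.59 degrees, less where a joint would pass 70% of its speed; a pose out of reach is approached as far as the arm can. A call with a gripper value outside its range is refused whole. The fingers move at their own pace and stop on an object; "newtons" is the grip in N (left out, the last holds). Time passes only in rows, so rows that repeat a pose let the fingers close. It gives the time, the measured TCP pose, the force, the opening and the grip force at its end, in the units of the state.
- r.read_state(): the state, without advancing time (a new reading comes with each control period).
- cams.snapshot(name): name is "scene" or "side" or "wrist"; returns a dict with "pixels" (480x640x3 uint8, blue, green, red), "K" (3x3 intrinsics, pixels), "xyz" and "attitude" of the camera in the world; the wrist camera has in their place "tool_from_camera" (4x4, takes a point from camera to tool coordinates, whose origin is the TCP and whose axes are the flange's). Camera axes: x right, y up, looking along -z (the intrinsics and any distortion apply to the point x, -y, -z); pixel columns grow to the right and rows downward; lengths in m; the calibration is good to about 2 mm. A picture is of the moment at which its call begins: read the wrist's pose just before it. There is no depth.
- r.job_done(): hands the job in; it is judged then, once.
The state is a dict: "time_s": time; "qpos": joint angles; "qd": joint speeds; "joint_efforts": joint torques, N m; "tcp_pos": TCP position; "tcp_rot": TCP orientation; "wrist_force": force on the tool from outside, world axes, zero at the start; "ft_torque": the same for the moment, N m; "width": opening from 0.0 (shut) to 1.0 (fully open); "gripper_force": force on a finger pad.
Only numpy, scipy, OpenCV 4.12 (cv2) and the standard library are available. Lean on these libraries where they do the work, as an engineer would, in place of code of your own. Each camera call takes 0.05 s, during which the arm holds its last target. There are 200 camera calls.

## Working session

There is one attempt and no reset: what is moved stays moved. The work goes in short steps, Python scripts to look and compute and a tool call to move; the robot and the scene stay as the last step left them, time stands still between calls to the robot, and variables do not carry over. Pictures are saved under pics/ and viewed, at most 10 in all, crops included, and the job is handed in when it is done.

Besides the shell and the picture viewer there is one more tool, called after ">>>" as a command line: name --pt "numbers of a row" for each row, then --argument value for the rest. play_rows: Moves the arm, as the interface text tells. Its arguments: {"type":"object","properties":{"jaw":{"type":"array"},"delta_pos":{"type":"array"},"yaw":{"type":"array"},"newtons":{"type":"number"}},"required":["jaw","delta_pos","yaw"]}

```bash
ls; mkdir -p pics
cat > h.py <<'E'
import numpy as np, cv2
from scipy.spatial.transform import Rotation as R
from bench import r, cams
def snap(n):
    s=r.read_state(); d=cams.snapshot(n)
    if n=="wrist":
        T=np.eye(4);T[:3,:3]=R.from_rotvec(s["tcp_rot"]).as_matrix();T[:3,3]=s["tcp_pos"]
        M=T@np.array(d["tool_from_camera"])
    else:
        M=np.eye(4);a=np.array(d["attitude"],float)
        M[:3,:3]=a if a.shape==(3,3) else R.from_rotvec(a).as_matrix(); M[:3,3]=d["xyz"]
    return d["pixels"],np.array(d["K"]),M,d
def onplane(uv,K,M,z):
    uv=np.atleast_2d(np.array(uv,float))
    d=np.c_[(uv[:,0]-K[0,2])/K[0,0],-(uv[:,1]-K[1,2])/K[1,1],-np.ones(len(uv))]@M[:3,:3].T
    return M[:3,3]+d*((z-M[2,3])/d[:,2])[:,None]
def proj(P,K,M):
    p=(np.atleast_2d(P)-M[:3,3])@M[:3,:3]
    return np.c_[K[0,2]+K[0,0]*p[:,0]/-p[:,2],K[1,2]-K[1,1]*p[:,1]/-p[:,2]]
E
python3 - <<'E'
from h import *
for n in("scene","side","wrist"):
    p,K,M,d=snap(n); cv2.imwrite(f"pics/{n}0.png",p); print(n,{k:v for k,v in d.items() if k!="pixels"})
print(r.read_state())
E
```

```text
pics
scene {'K': array([[534.71374276,   0.        , 326.31155955],
       [  0.        , 534.71374276, 229.69752005],
       [  0.        ,   0.        ,   1.        ]]), 'xyz': array([-0.14696427,  0.88719111,  0.70244875]), 'attitude': array([ 0.4450479 , -1.22279927, -2.18280968])}
side {'K': array([[489.4401104 ,   0.        , 321.67658913],
       [  0.        , 489.4401104 , 247.4832375 ],
       [  0.        ,   0.        ,   1.        ]]), 'xyz': array([ 0.35356077, -0.8210607 ,  0.45051965]), 'attitude': array([ 1.19507662, -0.09986138, -0.1826373 ])}
wrist {'K': array([[335.72548045,   0.        , 320.72223877],
       [  0.        , 335.72548045, 235.10709656],
       [  0.        ,   0.        ,   1.        ]]), 'tool_from_camera': array([[-3.74555544e-04,  9.64195729e-01,  2.65191359e-01,
         6.66188609e-02],
       [ 9.99999922e-01,  3.93799364e-04, -1.93978787e-05,
        -9.25544934e-04],
       [-1.23135540e-04,  2.65191331e-01, -9.64195801e-01,
        -1.42686117e-01],
       [ 0.00000000e+00,  0.00000000e+00,  0.00000000e+00,
         1.00000000e+00]])}
{'time_s': 0.15, 'qpos': array([-2.02801569e-01,  2.59196666e-01,  1.53584585e+00,  1.99147235e-06,
        1.34800073e+00, -2.02782816e-01]), 'qd': array([-0.00054367, -0.00235739, -0.00328988, -0.00073081,  0.00140006,
       -0.00307338]), 'joint_efforts': array([ 2.27439166e-03, -4.46383452e+01, -2.90821481e+01, -2.12644927e-04,
        8.17353168e-03,  2.13274996e-05]), 'tcp_pos': array([5.49589588e-01, 1.07708523e-04, 2.30648645e-01]), 'tcp_rot': array([-2.22060534e+00, -2.22056271e+00,  1.25065413e-03]), 'wrist_force': array([-0.11554406,  0.50748496,  0.22135457]), 'ft_torque': array([-0.01016253,  0.06890311, -0.03821286]), 'gripper_force': 0.0, 'width': 0.9980300375064652}
```

View pics/scene0.png

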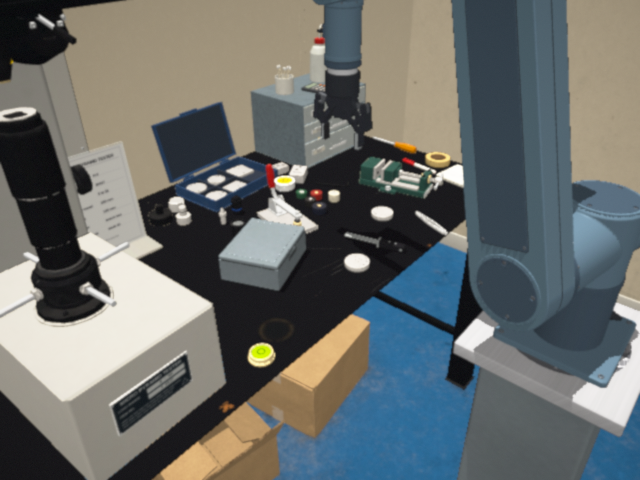

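View pics/side0.png

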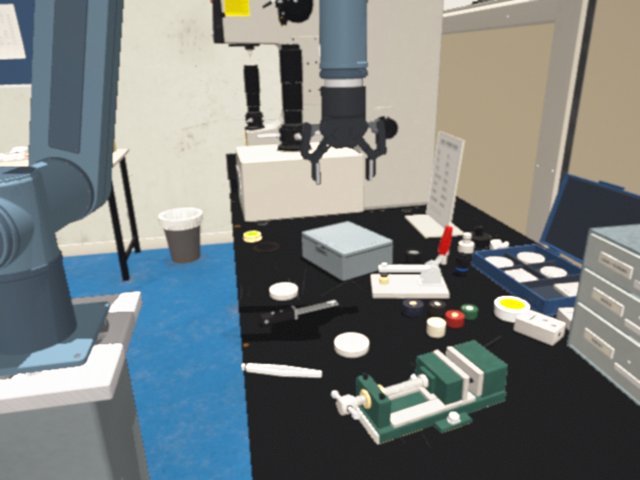

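View pics/wrist0.png

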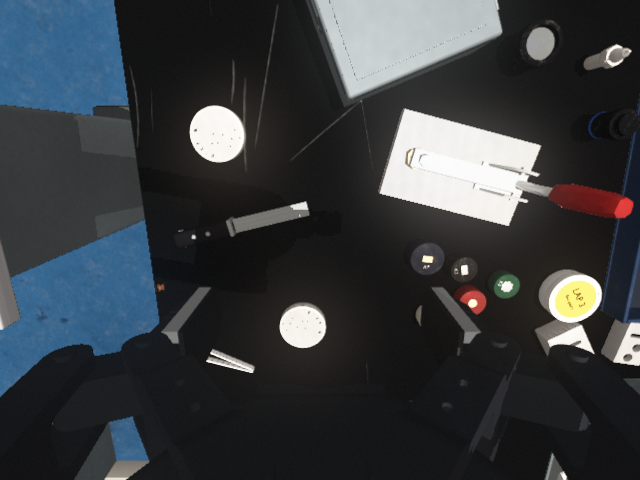

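The wrist view shows two white discs, at (217,134) and (303,326). The blade handle is near (205,235) with its tip at (308,207), and the grey case is at the top, around (400,40). The side view shows a notch-like mark on the case's left face near (320,245). The blue case, at scene (215,180), also holds disc shapes, so I'll measure all the candidates.

```bash
cat > m.py <<'E'
from h import *
W=snap("wrist"); S=snap("scene"); D=snap("side")
def blobs(p,K,M,z,name,thr=170,lo=60):
    g=p.min(2); n,l,st,c=cv2.connectedComponentsWithStats((g>thr).astype(np.uint8))
    for i in range(1,n):
        if lo<st[i,4]<6000:
            q=onplane(c[i],K,M,z)[0]; cs,_=cv2.findContours((l==i).astype(np.uint8),0,1); c0=cs[0]
            if len(c0)<6: continue
            e=cv2.fitEllipse(c0); P=onplane(c0[:,0],K,M,z)
            far=np.linalg.norm(P-P.mean(0),axis=1)*2
            print(name,c[i].round(),st[i,4],q.round(3),"dist",np.hypot(*q[:2]).round(3),"dia",far.min().round(3),far.max().round(3))
blobs(*W[:3],.012,"wrist"); blobs(*S[:3],.012,"scene",140,40); blobs(*D[:3],.012,"side",150,60)
K,M=W[1:3]
print("blade pts",onplane([[180,238],[232,227],[305,209]],K,M,.009).round(3).tolist())
print("case top corners",onplane([[348,100],[499,34],[313,0]],K,M,.065).round(3).tolist())
print("scene case corners",onplane([[222,251],[279,262],[304,226],[246,221]],S[1],S[2],.065).round(3).tolist())
print("side case corners",onplane([[303,231],[347,254],[391,241],[350,224]],D[1],D[2],.065).round(3).tolist())
p=D[0]; a=cv2.resize(p[205:285,285:405],None,fx=5,fy=5,interpolation=2)
b=cv2.resize(S[0][205:295,205:315],None,fx=4,fy=4,interpolation=2)
H=np.zeros((400+360,600,3),np.uint8);H[:400]=a;H[400:,:440]=b
cv2.imwrite("pics/case.png",cv2.resize(H,None,fx=.78,fy=.78))
E
python3 m.py
```

```text
wrist [612.  55.] 122 [0.832 0.149 0.012] dist 0.845 dia 0.009 0.021
wrist [217. 133.] 2412 [0.441 0.076 0.012] dist 0.447 dia 0.053 0.057
wrist [299. 206.] 101 [0.525 0.    0.012] dist 0.525 dia 0.005 0.021
wrist [464. 270.] 61 [ 0.713 -0.074  0.012] dist 0.716 dia 0.005 0.013
wrist [574. 297.] 828 [ 0.846 -0.108  0.012] dist 0.853 dia 0.059 0.063
wrist [506. 286.] 97 [ 0.764 -0.094  0.012] dist 0.77 dia 0.01 0.014
wrist [302. 326.] 1512 [ 0.526 -0.147  0.012] dist 0.546 dia 0.053 0.057
wrist [629. 346.] 636 [ 0.926 -0.173  0.012] dist 0.942 dia 0.006 0.066
wrist [572. 338.] 547 [ 0.854 -0.163  0.012] dist 0.87 dia 0.007 0.065
wrist [231. 363.] 277 [ 0.436 -0.198  0.012] dist 0.479 dia 0.005 0.065
scene [46. 21.] 69 [ 3.835 -0.874  0.012] dist 3.933 dia 0.034 0.549
scene [316.  64.] 554 [ 1.63  -1.17   0.012] dist 2.007 dia 0.051 0.922
scene [287.  68.] 42 [ 1.706 -1.034  0.012] dist 1.994 dia 0.047 0.098
scene [342.  72.] 79 [ 1.442 -1.143  0.012] dist 1.84 dia 0.032 0.123
scene [283.  84.] 395 [ 1.525 -0.819  0.012] dist 1.731 dia 0.056 0.368
scene [ 17. 112.] 287 [2.06  0.111 0.0
[... 4136 characters left out ...]
ist 0.925 dia 0.001 0.104
side [281. 370.] 739 [ 0.405 -0.201  0.012] dist 0.452 dia 0.023 0.128
side [627. 374.] 208 [ 0.895 -0.323  0.012] dist 0.951 dia 0.011 0.06
side [356. 409.] 779 [ 0.492 -0.311  0.012] dist 0.582 dia 0.006 0.129
side [453. 418.] 136 [ 0.611 -0.354  0.012] dist 0.706 dia 0.013 0.027
blade pts [[0.39, -0.037, 0.009], [0.449, -0.024, 0.009], [0.531, -0.004, 0.009]]
case top corners [[0.572, 0.102, 0.065], [0.694, 0.152, 0.065], [0.542, 0.177, 0.065]]
scene case corners [[0.638, 0.296, 0.065], [0.515, 0.248, 0.065], [0.571, 0.106, 0.065], [0.692, 0.176, 0.065]]
side case corners [[0.515, 0.261, 0.065], [0.581, 0.096, 0.065], [0.694, 0.147, 0.065], [0.635, 0.283, 0.065]]
```

View pics/case.png

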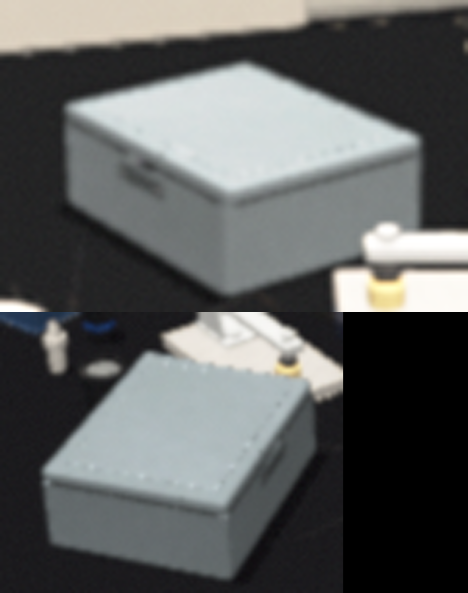

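Candidates for the round block:
- **Disc A:** wrist (217,134), at (0.44,0.08), 0.45 m from the base.
- **Disc B:** wrist (303,326), at (0.526,-0.148), 0.55 m from the base.
- **Discs in the blue case:** scene (196..240,170..195). They are over 0.93 m away, so out of reach, and they aren't lying out on the bench.

B fits because it is the farthest disc on the bench. I'll confirm it in an enlarged crop before grasping.

The crops show the case notch on the face looking toward the robot, from the corner at (0.515,0.25) to the one at (0.572,0.10). Case yaw is about 22°.

First I'll move above the blade.

>>> play_rows --jaw '[0.05,0.05,0.05,0.05,0.05,0.05,0.05,0.05,0.05,0.05,0.05,0.05]' --pt "-0.003 -0.012 0.01" --pt "-0.006 -0.024 0.02" --pt "-0.009 -0.036 0.03" --pt "-0.012 -0.05 0.045" --pt "-0.015 -0.065 0.06" --pt "-0.018 -0.08 0.075" --pt "-0.021 -0.095 0.09" --pt "-0.024 -0.11 0.1" --pt "-0.026 -0.118 0.11" --pt "-0.026 -0.118 0.11" --pt "-0.026 -0.118 0.11" --pt "-0.026 -0.118 0.11" --yaw '[8,16,24,32,40,48,56,64,72,77,77,77]'

```text
time_s: 1.5
tcp_pos: [0.4323, -0.0261, 0.1216]
tcp_rot: [3.121, 0.359, 0.001]
wrist_force: [0.1, 0.6, -0.2]
width: 0.584
gripper_force: 0.0
```

Run:
```python
from h import *
p,K,M,d=snap("wrist"); cv2.imwrite("pics/w1.png",p)
s=r.read_state(); print(s["time_s"],s["tcp_pos"],R.from_rotvec(s["tcp_rot"]).as_matrix().round(3).tolist())
```

```text
1.55 [ 0.43247135 -0.02607878  0.12159916] [[0.974, 0.227, 0.001], [0.227, -0.974, -0.0], [0.001, 0.0, -1.0]]
```

View pics/w1.png

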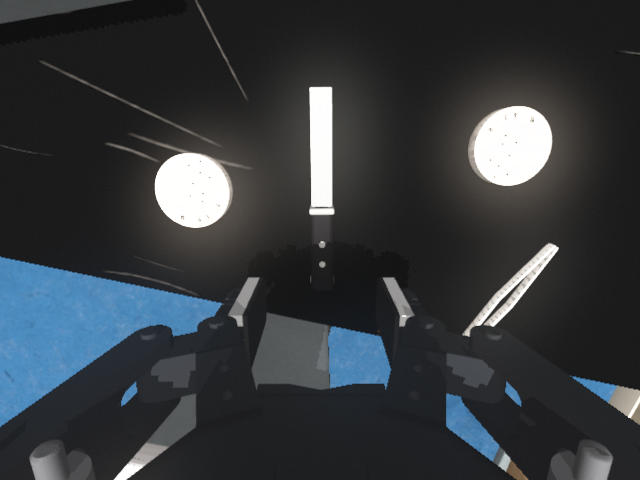

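The blade is upright in the image: tip at (321,87), base at (321,208), and the collar and handle front near (322,212). Disc A is at (193,190), disc B at (511,146) and the tweezers at (510,290).

Run:
```python
from h import *
p,K,M,d=snap("wrist")
g=p.min(2); n,l,st,c=cv2.connectedComponentsWithStats((g>200).astype(np.uint8))
i=l[150,321]; ys,xs=np.where(l==i); 
for y in (90,150,200): print(y,xs[ys==y].min(),xs[ys==y].max())
t=[ (xs[ys==90].min()+xs[ys==90].max())/2+.5, ys.min()]; b=[(xs[ys==200].min()+xs[ys==200].max())/2+.5,212]
P=onplane([t,b],K,M,.009); v=P[0]-P[1]; L=np.linalg.norm(v); print(P.round(4),L,np.degrees(np.arctan2(v[1],v[0])))
u=v/L; print("grip",P[0]-.103*u, P[1]-.018*u)
for z in (.009,.018): print(onplane([[310,220],[333,220],[311,289],[333,289]],K,M,z).round(4).tolist())
print("discB",onplane([[511,146]],K,M,.012))
```

```text
90 309 331
150 310 331
200 311 331
[[ 0.5338 -0.0026  0.009 ]
 [ 0.4468 -0.0236  0.009 ]] 0.0894999262468667 13.594332906021473
grip [ 0.43368912 -0.02680747  0.009     ] [ 0.42931526 -0.02786516  0.009     ]
[[0.4386, -0.0164, 0.009], [0.4427, -0.0338, 0.009], [0.3819, -0.0299, 0.009], [0.386, -0.0476, 0.009]]
[[0.4407, -0.0162, 0.018], [0.4446, -0.033, 0.018], [0.3859, -0.0292, 0.018], [0.3899, -0.0463, 0.018]]
discB [[ 0.52614566 -0.14650014  0.012     ]]
```

>>> play_rows --jaw '[0.05,0.05,0.05,0.05,0.05,0.05,0.05,0.015,0.01,0.01,0.01,0.01,0.01]' --pt "0.0015 0.0005 0.03" --pt "0.0015 0.0005 0.06" --pt "0.0015 0.0005 0.085" --pt "0.0015 0.0005 0.105" --pt "0.0015 0.0005 0.115" --pt "0.0015 0.0005 0.1175" --pt "0.0015 0.0005 0.1175" --pt "0.0015 0.0005 0.1175" --pt "0.0015 0.0005 0.1175" --pt "0.0015 0.0005 0.1175" --pt "0.0015 0.0005 0.1175" --pt "0.0015 0.0005 0.1175" --pt "0.0015 0.0005 0.1175" --yaw '[0,0,0,0,0,0,0,0,0,0,0,0,0]' --newtons 110

```text
time_s: 2.9
tcp_pos: [0.4344, -0.0264, 0.0051]
tcp_rot: [3.12, 0.356, 0.003]
wrist_force: [-1.6, -0.9, 7.8]
width: 0.172
gripper_force: 107.9
```

>>> play_rows --jaw '[0.01,0.01,0.01,0.01,0.01,0.01,0.01,0.01,0.01,0.01,0.01,0.01]' --pt "0 0 -0.015" --pt "0 0 -0.04" --pt "0 0 -0.07" --pt "0 0 -0.1" --pt "0.002 -0.03 -0.1" --pt "0.005 -0.06 -0.1" --pt "0.008 -0.09 -0.1" --pt "0.01 -0.12 -0.1" --pt "0.011 -0.14 -0.1" --pt "0.011 -0.15 -0.1" --pt "0.011 -0.15 -0.1" --pt "0.011 -0.15 -0.1" --yaw '[0,0,0,0,-2,-4,-6,-8,-9,-9,-9,-9]'

```text
time_s: 4.1
tcp_pos: [0.4108, 0.1221, 0.104]
tcp_rot: [3.083, 0.6, 0.001]
wrist_force: [0.6, 0.0, -1.3]
width: 0.177
gripper_force: 108.0
```

Run:
```python
from h import *
p,K,M,d=snap("wrist"); q=snap("side"); 
o=np.zeros((580,640,3),np.uint8); o[:330]=p[:330]; c=q[0][190:315,200:400]; o[330:]=0
o[330:580,:400]=cv2.resize(c,None,fx=2,fy=2,interpolation=2); cv2.imwrite("pics/w2.png",o)
s=r.read_state(); print(s["tcp_pos"],s["width"],R.from_rotvec(s["tcp_rot"]).as_matrix().round(3).tolist())
```

```text
[0.41092201 0.12165195 0.10388681] 0.17280347311549138 [[0.928, 0.374, 0.0], [0.374, -0.928, -0.0], [0.0, 0.0, -1.0]]
```

View pics/w2.png

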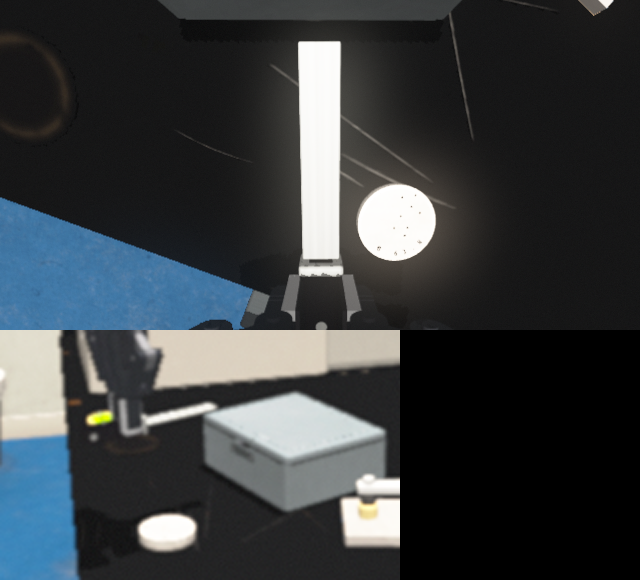

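The wrist crop shows the case's front face at the top, with its bottom edge on row 19 from (181,19) to (441,19). The blade runs straight up with its tip at (320,42). The side crop shows the blade held roughly level, perhaps with the tip slightly up, tip near side pixel (307,228).

Run:
```python
from h import *
p,K,M,d=snap("wrist"); D=snap("side"); S=snap("scene")
g=cv2.cvtColor(p,cv2.COLOR_BGR2GRAY)
pts=[]
for x in list(range(195,290,5))+list(range(350,430,5)):
    col=g[5:35,x].astype(int); j=np.argmin(np.diff(col)); pts.append([x,5+j+1])
pts=np.array(pts); f=np.polyfit(pts[:,0],pts[:,1],1); print("row fit",f,np.std(pts[:,1]-np.polyval(f,pts[:,0])))
row=g[10].astype(int); dd=np.diff(row); print("edges row10",np.argmax(dd[140:220])+141,np.argmin(dd[400:480])+401, row[160:185:4],row[436:462:4])
e=[[181,np.polyval(f,181)],[441,np.polyval(f,441)]]
P=onplane(e,K,M,0.); v=P[0]-P[1];print("bottom corners",P.round(4).tolist(),np.linalg.norm(v),"case yaw",np.degrees(np.arctan2(v[1],v[0]))-90,"mid",P.mean(0))
# blade triangulation: tip
def ray(uv,K,M): 
    a=onplane([uv],K,M,0.)[0]; u=a-M[:3,3]; return M[:3,3],u/np.linalg.norm(u)
def tri(rs):
    A=sum(np.eye(3)-np.outer(u,u) for o,u in rs); b=sum((np.eye(3)-np.outer(u,u))@o for o,u in rs); return np.linalg.solve(A,b)
gs=D[0][200:250,262:320].min(2); m=gs>150; ys,xs=np.where(m); k=xs>xs.max()-3; ts=[xs.max()+262.5,ys[k].mean()+200]; print("side tip",ts, "line", [(262+x,200+ys[xs==x].mean()) for x in range(xs.min(),xs.max(),6) if (xs==x).any()])
print("tip tri",tri([ray([320,42],K,M),ray(ts,D[1],D[2])]))
s=r.read_state();T=s["tcp_pos"];u=np.array([.928,.374,0])
print("expected side px of level blade base,tip:",proj([T+u*.02+[0,0,.004],T+u*.103+[0,0,.004]],D[1],D[2]).round(1))
# widths of blade in wrist -> height
for y in (50,150,240):
    xs=np.where(g[y,280:360]>180)[0]; w=xs.max()-xs.min()+1; print(y,w, "depth",K[0,0]*.016/w)
```

```text
row fit [-5.77568032e-18  2.00000000e+01] 1.7698194172829719e-15
edges row10 168 450 [23 23 48 64 67 65 67] [63 62 62 64 23 22 22]
bottom corners [[0.5096, 0.2588, 0.0], [0.5725, 0.1025, 0.0]] 0.16839350678882695 case yaw 21.920022305935447 mid [0.54106819 0.18065912 0.        ]
side tip [np.float64(319.5), np.float64(219.94117647058823)] line [(262, np.float64(236.0)), (274, np.float64(225.14285714285714)), (280, np.float64(217.73333333333335)), (286, np.float64(212.86363636363637)), (292, np.float64(212.28571428571428)), (298, np.float64(212.0952380952381)), (304, np.float64(214.1304347826087)), (310, np.float64(215.26086956521738)), (316, np.float64(219.22222222222223))]
tip tri [0.519294  0.1572499 0.1207499]
expected side px of level blade base,tip: [[271.6 235.5]
 [306.  227.7]]
50 42 depth 0.12789542112406557
150 40 depth 0.13429019218026886
240 37 depth 0.14517858614083118
```

>>> play_rows --jaw '[0.01,0.01,0.01,0.01,0.01,0.01,0.01,0.01,0.01,0.01,0.01,0.01]' --pt "0 -0.002 0.015" --pt "0 -0.004 0.03" --pt "0 -0.005 0.045" --pt "0 -0.005 0.054" --pt "0 -0.005 0.0563" --pt "0.01 -0.005 0.0563" --pt "0.02 -0.005 0.0563" --pt "0.03 -0.005 0.0563" --pt "0.036 -0.005 0.0563" --pt "0.04 -0.005 0.0563" --pt "0.044 -0.005 0.0563" --pt "0.046 -0.005 0.0563" --yaw '[0,0,0,0,0,0,0,0,0,0,0,0]'

```text
time_s: 5.55
tcp_pos: [0.4515, 0.1445, 0.0475]
tcp_rot: [-3.084, -0.6, 0.0]
wrist_force: [-0.1, 0.1, -1.2]
width: 0.172
gripper_force: 108.0
```

Run:
```python
from h import *
p,K,M,d=snap("wrist"); q=snap("side")[0]; S=snap("scene")[0]
o=np.zeros((600,800,3),np.uint8); o[:300,:400]=cv2.resize(p[:240,160:480],(400,300)); 
o[300:600,:400]=cv2.resize(q[200:275,270:370],(400,300),interpolation=2)
o[:400,400:]=cv2.resize(S[200:300,240:340],(400,400),interpolation=2); cv2.imwrite("pics/w3.png",o)
s=r.read_state(); print(s["tcp_pos"],s["wrist_force"])
```

```text
[0.45114529 0.14436398 0.04744342] [-0.28345346 -0.82433235 -2.03771483]
```

View pics/w3.png

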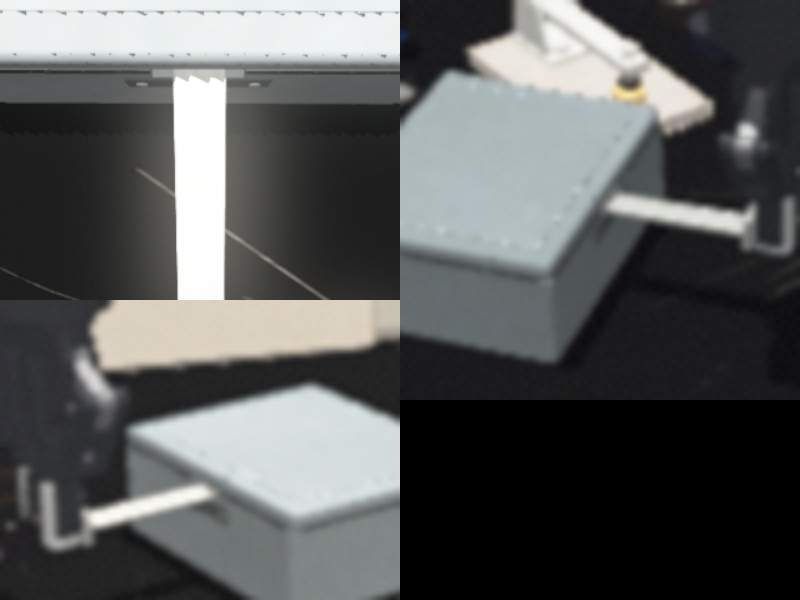

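The blade is centred on the notch: notch patch spans 152 to 244 and the blade 174 to 226 in the upper-left crop. The tip is at the mouth and there is no contact force, so I'll push it in.

>>> play_rows --jaw '[0.01,0.01,0.01,0.01,0.01,0.01,0.01]' --pt "0.003 0 0" --pt "0.006 0 0" --pt "0.009 0 0" --pt "0.012 0 0" --pt "0.014 0 0" --pt "0.015 0 0" --pt "0.015 0 0" --yaw '[0,0,0,0,0,0,0]'

```text
time_s: 6.4
tcp_pos: [0.4653, 0.15, 0.0475]
tcp_rot: [3.084, 0.6, -0.0]
wrist_force: [-0.2, -0.3, 0.2]
width: 0.18
gripper_force: 108.0
```

>>> play_rows --jaw '[0.01,0.01,0.01,0.01,0.01]' --pt "0.006 0 0" --pt "0.012 0 0" --pt "0.018 0 0" --pt "0.02 0 0" --pt "0.02 0 0" --yaw '[0,0,0,0,0]' --newtons 120

```text
time_s: 6.9
tcp_pos: [0.4842, 0.1576, 0.0475]
tcp_rot: [3.084, 0.6, 0.0]
wrist_force: [0.4, -0.6, -1.7]
width: 0.166
gripper_force: 121.4
```

>>> play_rows --jaw '[0.01,0.01,0.01,0.01,0.01,0.01,0.01,0.01,0.01]' --pt "0 0 0.002" --pt "0 0 0.004" --pt "0 0 0.006" --pt "0 0 0.008" --pt "0 0 0.009" --pt "0 0 0.01" --pt "0 0 0.011" --pt "0 0 0.012" --pt "0 0 0.012" --yaw '[0,0,0,0,0,0,0,0,0]'

```text
time_s: 7.8
tcp_pos: [0.4848, 0.1577, 0.0372]
tcp_rot: [3.084, 0.6, 0.005]
wrist_force: [-3.7, -0.1, 13.7]
width: 0.169
gripper_force: 123.9
```

Run:
```python
from h import *
q=snap("side")[0]; S=snap("scene")[0]
o=np.zeros((400,800,3),np.uint8)
o[:400,:400]=cv2.resize(q[190:290,280:380],(400,400),interpolation=2)
o[:400,400:]=cv2.resize(S[200:300,240:340],(400,400),interpolation=2); cv2.imwrite("pics/w4.png",o)
s=r.read_state(); print(s["tcp_pos"],s["wrist_force"],s["ft_torque"])
```

```text
[0.48477901 0.15771868 0.03720294] [-4.42623582  0.06923801 11.3280682 ] [ 0.28786358 -0.12160353  0.05670179]
```

View pics/w4.png

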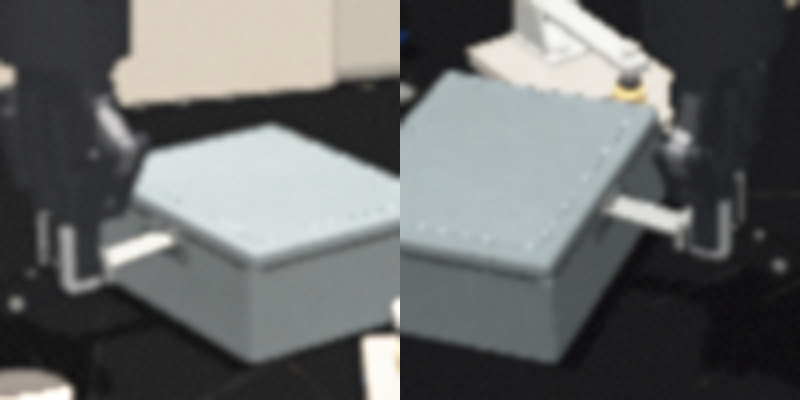

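The blade is in and loaded at about 13 N, tilted tip up, with the lid still shut. I'll keep pushing down.

>>> play_rows --jaw '[0.01,0.01,0.01,0.01,0.01,0.01]' --pt "0 0 0.001" --pt "0 0 0.002" --pt "0 0 0.003" --pt "0 0 0.004" --pt "0 0 0.005" --pt "0 0 0.005" --yaw '[0,0,0,0,0,0]'

```text
time_s: 8.5
tcp_pos: [0.4851, 0.1579, 0.0328]
tcp_rot: [3.083, 0.601, 0.006]
wrist_force: [-5.4, 1.0, 18.5]
width: 0.17
gripper_force: 124.7
```

>>> play_rows --jaw '[0.01,0.01,0.01,0.01,0.01,0.01,0.01]' --pt "0 0 0.001" --pt "0 0 0.002" --pt "0 0 0.003" --pt "0 0 0.004" --pt "0 0 0.005" --pt "0 0 0.006" --pt "0 0 0.006" --yaw '[0,0,0,0,0,0,0]'

```text
time_s: 9.2
tcp_pos: [0.4864, 0.1578, 0.0267]
tcp_rot: [3.083, 0.599, 0.01]
wrist_force: [-0.8, -1.0, 14.1]
width: 0.17
gripper_force: 123.8
```

Run:
```python
from h import *
q=snap("side")[0]; S=snap("scene")[0]
o=np.zeros((400,800,3),np.uint8)
o[:400,:400]=cv2.resize(q[190:290,280:380],(400,400),interpolation=2)
o[:400,400:]=cv2.resize(S[200:300,240:340],(400,400),interpolation=2); cv2.imwrite("pics/w5.png",o)
s=r.read_state(); print(s["tcp_pos"],s["wrist_force"],s["ft_torque"])
```

```text
[0.48644541 0.15774514 0.02671135] [-1.27635837 -0.2135663  13.49673962] [ 0.27977634 -0.53751876  0.15492887]
```

```bash
cat > lid.py <<'E'
from h import *
# gray columns just right of the side-view front-right corner: report top-edge row of the lid along columns, side0 vs now
a=cv2.imread("pics/side0.png"); D=snap("side"); b=D[0]
ga,gb=[cv2.cvtColor(i,6).astype(float) for i in(a,b)]
for c in (335,340,345,350,355,360,370,380):
    f=lambda g:(lambda col:np.interp(125,[0],[0]) if 0 else [200+int(k)+1 for k in np.argsort(-np.abs(np.diff(col)))[:3]])(g[200:270,c])
    print(c,sorted(f(ga)),sorted(f(gb)))
def corner(th,y,D,zo=0):
    yaw=np.radians(21.95); n=np.array([.5411,.1807,0]); ex=np.array([np.cos(yaw),np.sin(yaw),0]);ey=np.array([-ex[1],ex[0],0])
    h=n+.136*ex+[0,0,.055]; return h+y*ey-(.136*np.cos(th)-zo*-np.sin(th)*-1*0)*ex+[0,0,.136*np.sin(th)+zo]
for th in(0,.05,.1,.2): print(th,proj([corner(th,-.085,D),corner(th,-.085,D,.01)],D[1],D[2]).round(1).tolist())
print(r.read_state()["time_s"])
E
python3 lid.py
```

```text
335 [214, 215, 224] [215, 222, 223]
340 [214, 222, 223] [213, 214, 222]
345 [213, 214, 222] [213, 214, 221]
350 [213, 222, 223] [213, 221, 222]
355 [212, 213, 224] [212, 213, 224]
360 [212, 226, 227] [212, 226, 227]
370 [209, 230, 231] [209, 230, 231]
380 [235, 236, 264] [234, 235, 264]
0 [[342.6, 257.8], [342.6, 253.4]]
0.05 [[342.7, 254.8], [342.7, 250.3]]
0.1 [[342.9, 251.7], [342.9, 247.2]]
0.2 [[343.6, 245.5], [343.6, 241.0]]
9.35
```

Run:
```python
from h import *
a=cv2.imread("pics/side0.png"); b=snap("side")[0]
for c in (338,346,352): 
    for i in(a,b): print(c,i[238:266,c].mean(1).astype(int).tolist())
```

```text
338 [219, 219, 218, 220, 219, 218, 218, 219, 217, 213, 216, 219, 209, 181, 145, 121, 103, 90, 97, 108, 114, 115, 114, 114, 114, 114, 113, 113]
338 [218, 217, 216, 215, 216, 218, 207, 178, 147, 127, 120, 125, 135, 139, 136, 124, 105, 90, 96, 109, 113, 115, 114, 114, 113, 114, 115, 114]
346 [218, 218, 216, 217, 218, 219, 219, 219, 220, 220, 221, 221, 220, 221, 217, 192, 160, 135, 114, 107, 119, 126, 129, 129, 131, 131, 131, 131]
346 [217, 218, 219, 218, 219, 220, 215, 212, 218, 210, 181, 152, 141, 143, 141, 119, 86, 69, 82, 101, 120, 128, 130, 130, 130, 131, 130, 131]
352 [217, 218, 217, 217, 218, 218, 218, 219, 220, 221, 222, 221, 219, 201, 167, 141, 122, 107, 117, 127, 130, 131, 131, 131, 130, 130, 131, 131]
352 [218, 217, 218, 218, 218, 217, 215, 218, 210, 182, 152, 140, 146, 161, 175, 180, 158, 122, 118, 125, 131, 131, 131, 131, 132, 131, 132, 132]
```

The lid's top edge has risen about 5.5 px in the side view, which is roughly 0.085 rad, so it's past the catches. Next I'll raise the blade tip along the lid's arc.

>>> play_rows --jaw '[0.01,0.01,0.01,0.01,0.01,0.01,0.01,0.01]' --pt "0.001 0 -0.005" --pt "0.002 0 -0.01" --pt "0.003 0 -0.015" --pt "0.004 0 -0.02" --pt "0.006 0 -0.026" --pt "0.008 0 -0.032" --pt "0.011 0 -0.037" --pt "0.011 0 -0.037" --yaw '[0,0,0,0,0,0,0,0]'

```text
time_s: 10.2
tcp_pos: [0.4943, 0.1618, 0.0623]
tcp_rot: [-3.084, -0.6, -0.001]
wrist_force: [-2.1, -0.9, -2.5]
width: 0.171
gripper_force: 121.4
```

Run:
```python
from h import *
a=cv2.imread("pics/side0.png"); D=snap("side"); b=D[0]; cv2.imwrite("pics/side6.png",b)
exec(open("lid.py").read().split("def corner")[0].split("for c")[0])
yaw=np.radians(21.95); n=np.array([.5411,.1807,0]); ex=np.array([np.cos(yaw),np.sin(yaw),0]);ey=np.array([-ex[1],ex[0],0])
h=n+.136*ex+[0,0,.055]
for th in(.1,.2,.3,.4,.5,.6,.7): print(th,proj([h-.085*ey-.136*np.cos(th)*ex+[0,0,.136*np.sin(th)]],D[1],D[2]).round(1).tolist())
for c in(344,348): print(c,[(200+k,int(v)) for k,v in enumerate(b[200:262,c].mean(1))][::2])
```

```text
0.1 [[342.9, 251.7]]
0.2 [[343.6, 245.5]]
0.3 [[344.9, 239.2]]
0.4 [[346.8, 233.0]]
0.5 [[349.1, 226.8]]
0.6 [[351.9, 220.8]]
0.7 [[355.1, 215.1]]
344 [(200, 206), (202, 207), (204, 207), (206, 205), (208, 204), (210, 204), (212, 182), (214, 52), (216, 32), (218, 102), (220, 198), (222, 205), (224, 173), (226, 137), (228, 138), (230, 125), (232, 96), (234, 49), (236, 88), (238, 110), (240, 113), (242, 115), (244, 149), (246, 157), (248, 165), (250, 160), (252, 123), (254, 95), (256, 91), (258, 135), (260, 131)]
348 [(200, 206), (202, 206), (204, 206), (206, 206), (208, 205), (210, 203), (212, 158), (214, 46), (216, 35), (218, 40), (220, 141), (222, 211), (224, 207), (226, 165), (228, 130), (230, 59), (232, 35), (234, 58), (236, 104), (238, 111), (240, 111), (242, 122), (244, 152), (246, 153), (248, 156), (250, 169), (252, 169), (254, 108), (256, 95), (258, 125), (260, 130)]
```

The lid's lower front corner is at about (345,233), so the lid is near 0.4 rad and following. I'll continue the fold.

>>> play_rows --jaw '[0.01,0.01,0.01,0.01,0.01,0.01,0.01,0.01,0.01,0.01,0.01,0.01,0.01,0.01,0.01,0.01]' --pt "0.004 0 -0.007" --pt "0.009 0 -0.015" --pt "0.014 0 -0.022" --pt "0.02 0 -0.029" --pt "0.027 0 -0.034" --pt "0.034 0 -0.04" --pt "0.042 0 -0.044" --pt "0.05 0 -0.048" --pt "0.058 0 -0.05" --pt "0.067 0 -0.053" --pt "0.076 0 -0.054" --pt "0.085 0 -0.054" --pt "0.092 0 -0.054" --pt "0.099 0 -0.053" --pt "0.103 0 -0.053" --pt "0.103 0 -0.053" --yaw '[0,0,0,0,0,0,0,0,0,0,0,0,0,0,0,0]'

```text
time_s: 11.9
tcp_pos: [0.5906, 0.2005, 0.1146]
tcp_rot: [-3.084, -0.599, -0.003]
wrist_force: [-0.5, 0.0, -0.1]
width: 0.168
gripper_force: 121.7
```

Run:
```python
from h import *
D=snap("side"); S=snap("scene"); W=snap("wrist")
o=np.zeros((600,800,3),np.uint8)
o[:300,:400]=cv2.resize(D[0][110:275,260:480],(400,300),interpolation=2)
o[:300,400:]=cv2.resize(S[0][140:290,180:380],(400,300),interpolation=2)
o[300:,:400]=cv2.resize(W[0],(400,300)); 
# disc B enlarged from scene & first wrist picture
w=cv2.imread("pics/wrist0.png"); o[300:,400:600]=cv2.resize(w[276:376,270:337],(200,300),interpolation=2)
o[300:,600:]=cv2.resize(w[84:184,184:251],(200,300),interpolation=2)
cv2.imwrite("pics/w7.png",o)
```

```text
(no output)
```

View pics/w7.png

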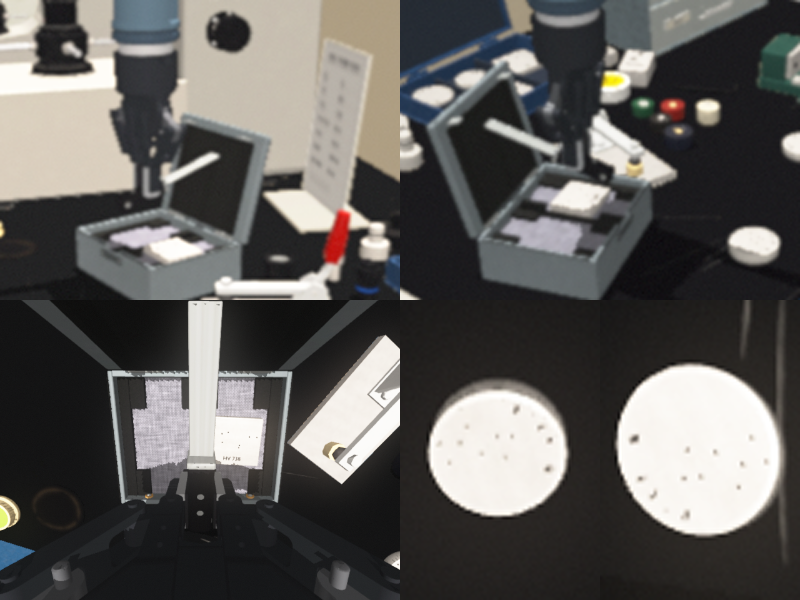

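The lid is past vertical, leaning back. The free bay on the left is empty and the rectangular block lies on the right. The lower crops show B (left) and A (right) as identical discs, so B, the farther one, is the one I want. Next I'll check the lid angle from its top corners, at side (408,187) and (359,174).

```bash
cat > ang.py <<'E'
from h import *
D=snap("side"); S=snap("scene")
yaw=np.radians(21.95); n=np.array([.5411,.1807,0]); ex=np.array([np.cos(yaw),np.sin(yaw),0]);ey=np.array([-ex[1],ex[0],0])
h=n+.136*ex+[0,0,.055]
for th in(1.5,1.6,1.7,1.8,1.85):
    nx=np.array([np.sin(th),np.cos(th)]) # outer normal (x,z)
    P=[h+y*ey-.136*np.cos(th)*ex+[0,0,.136*np.sin(th)]+o*(nx[0]*ex+np.array([0,0,nx[1]])) for y in(-.085,.085) for o in (0,.01)]
    print(th,"side",proj(P,D[1],D[2]).round(0).tolist(),"scene",proj(P,S[1],S[2]).round(0).tolist())
for n_,w in (("bay",.036),("full",-.036)): print(n_,n+.068*ex+w*ey)
print(r.read_state()["time_s"],r.read_state()["tcp_rot"])
E
python3 ang.py
```

```text
1.5 side [[391.0, 185.0], [394.0, 184.0], [344.0, 172.0], [348.0, 171.0]] scene [[251.0, 169.0], [247.0, 168.0], [215.0, 203.0], [211.0, 202.0]]
1.6 side [[396.0, 184.0], [399.0, 184.0], [349.0, 171.0], [352.0, 170.0]] scene [[245.0, 168.0], [241.0, 167.0], [209.0, 202.0], [205.0, 201.0]]
1.7 side [[401.0, 184.0], [404.0, 184.0], [353.0, 170.0], [357.0, 170.0]] scene [[240.0, 167.0], [236.0, 167.0], [203.0, 201.0], [199.0, 201.0]]
1.8 side [[405.0, 184.0], [408.0, 184.0], [358.0, 171.0], [361.0, 171.0]] scene [[235.0, 168.0], [231.0, 168.0], [197.0, 202.0], [193.0, 202.0]]
1.85 side [[407.0, 184.0], [411.0, 185.0], [360.0, 171.0], [363.0, 171.0]] scene [[232.0, 168.0], [228.0, 169.0], [194.0, 202.0], [190.0, 202.0]]
bay [0.590714   0.23950859 0.        ]
full [0.61762741 0.17272784 0.        ]
12.15 [-3.08385483e+00 -5.99357018e-01 -2.05982962e-03]
```

The lid is at about 1.78 rad. Now I'll retract and take the blade back to clear table.

>>> play_rows --jaw '[0.01,0.01,0.01,0.01,0.01,0.01,0.01,0.01,0.01,0.01,0.01,0.01,0.01,0.01,0.01,0.01]' --pt "-0.01 0 0" --pt "-0.03 0 0" --pt "-0.06 0 0" --pt "-0.09 0 0" --pt "-0.12 0 0" --pt "-0.15 0.02 0" --pt "-0.18 0.05 0" --pt "-0.2 0.08 0" --pt "-0.22 0.11 0" --pt "-0.23 0.14 0" --pt "-0.233 0.16 0" --pt "-0.233 0.16 0.03" --pt "-0.233 0.16 0.06" --pt "-0.233 0.16 0.08" --pt "-0.233 0.16 0.09" --pt "-0.233 0.16 0.09" --yaw '[0,0,0,0,0,0,0,0,0,0,0,0,0,0,0,0]'

```text
time_s: 13.75
tcp_pos: [0.4321, -0.0351, 0.0238]
tcp_rot: [-3.083, -0.599, 0.003]
wrist_force: [-0.5, 1.1, -0.3]
width: 0.171
gripper_force: 121.7
```

Run:
```python
from h import *
W=snap("wrist"); D=snap("side"); g=W[0].min(2); cv2.imwrite("pics/w8.png",W[0])
for y in (10,20,30,50,100,150,200,240):
    xs=np.where(g[y,270:370]>150)[0]
    if len(xs): print(y,xs.min()+270,xs.max()+270,"depth",(W[1][0,0]*.016/len(xs)).round(4))
s=r.read_state(); T=s["tcp_pos"]; u=np.array([.928,.374,0]); print(s["time_s"],T)
for z in (-.006,.004,.014,.024,.034,.05): print(z,proj([T+u*.103+[0,0,z]],W[1],W[2]).round(0),proj([T+u*.103+[0,0,z]],D[1],D[2]).round(0))
```

```text
10 301 354 depth 0.0995
20 301 354 depth 0.0995
30 301 353 depth 0.1014
50 301 352 depth 0.1033
100 302 349 depth 0.1119
150 302 346 depth 0.1194
200 303 343 depth 0.131
240 303 341 depth 0.1377
13.85 [ 0.43373723 -0.03552301  0.02518319]
-0.006 [[323.  41.]] [[333. 296.]]
0.004 [[323.  33.]] [[333. 292.]]
0.014 [[323.  24.]] [[333. 287.]]
0.024 [[324.  13.]] [[332. 282.]]
0.034 [[324.  -0.]] [[332. 277.]]
0.05 [[324. -29.]] [[332. 270.]]
```

>>> play_rows --jaw '[0.01,0.01,0.01,0.01,0.01,0.01,0.01,0.01,0.01,0.01,0.01,0.01]' --pt "0 0 0" --pt "0 0 0" --pt "0 0 0.003" --pt "0 0 0.006" --pt "0 0 0.008" --pt "0 0 0.01" --pt "0 0 0.012" --pt "0 0 0.014" --pt "0 0 0.016" --pt "0 0 0.018" --pt "0 0 0.0185" --pt "0 0 0.0185" --yaw '[0,0,0,0,0,0,0,0,0,0,0,0]' --newtons 25

```text
time_s: 15.05
tcp_pos: [0.4347, -0.0359, 0.0072]
tcp_rot: [3.082, 0.6, 0.003]
wrist_force: [-1.3, 1.0, 15.0]
width: 0.17
gripper_force: 127.3
```

Run:
```python
from h import *
W=snap("wrist"); g=W[0].min(2)
for y in (20,30,50,100,200):
    xs=np.where(g[y,270:370]>150)[0]
    if len(xs): print(y,xs.min()+270,xs.max()+270,"depth",(W[1][0,0]*.016/len(xs)).round(4))
```

```text
30 304 349 depth 0.1168
50 304 348 depth 0.1194
100 304 346 depth 0.1249
200 304 341 depth 0.1414
```

>>> play_rows --jaw '[0.03,0.045,0.05,0.05,0.05,0.05]' --pt "0 0 0" --pt "0 0 0" --pt "0 0 0" --pt "0 0 0" --pt "0 0 -0.02" --pt "0 0 -0.05" --yaw '[0,0,0,0,0,0]'

```text
time_s: 15.7
tcp_pos: [0.4316, -0.0349, 0.055]
tcp_rot: [-3.081, -0.599, 0.007]
wrist_force: [1.5, -0.4, 0.0]
width: 0.59
gripper_force: 0.0
```

>>> play_rows --jaw '[0.05,0.05,0.085,0.085,0.085,0.085,0.085,0.085,0.085,0.085,0.085,0.085,0.085]' --pt "0 0 -0.04" --pt "0 0 -0.085" --pt "0.005 0.02 -0.085" --pt "0.01 0.04 -0.085" --pt "0.015 0.055 -0.085" --pt "0.02 0.07 -0.085" --pt "0.025 0.085 -0.085" --pt "0.03 0.1 -0.085" --pt "0.037 0.115 -0.085" --pt "0.043 0.13 -0.085" --pt "0.046 0.139 -0.085" --pt "0.046 0.139 -0.085" --pt "0.046 0.139 -0.085" --yaw '[-8,-16,-24,-32,-40,-48,-56,-64,-72,-80,-88,-90,-90]'

```text
time_s: 17.0
tcp_pos: [0.5279, -0.1472, 0.1404]
tcp_rot: [-1.756, -2.603, 0.0]
wrist_force: [-0.9, -1.4, 0.3]
width: 0.997
gripper_force: 0.0
```

Run:
```python
from h import *
W=snap("wrist"); p,K,M=W[:3]; cv2.imwrite("pics/w9.png",p)
s=r.read_state(); T=s["tcp_pos"]; Rm=R.from_rotvec(s["tcp_rot"]).as_matrix(); print(s["time_s"],T,"y dir",np.degrees(np.arctan2(Rm[1,1],Rm[0,1])))
n,l,st,c=cv2.connectedComponentsWithStats((p.min(2)>150).astype(np.uint8))
print("expect",proj([[.526,-.147,.012]],K,M))
for i in range(1,n):
    if st[i,4]>1500:
        cs,_=cv2.findContours((l==i).astype(np.uint8),0,1); P=onplane(cs[0][:,0],K,M,.012)[:,:2].astype(np.float32)
        (cx,cy),rad=cv2.minEnclosingCircle(P); print(c[i].round(),st[i].tolist(),(round(cx,4),round(cy,4)),rad, "tool delta",(Rm.T@(np.array([cx,cy,.012])-T)).round(4))
# blade position from side: bright blade
D=snap("side"); cv2.imwrite("pics/s9.png",D[0])
```

```text
17.05 [ 0.52779108 -0.1470249   0.14048256] y dir 21.926859616706903
expect [[320.02965965 225.38160779]]
[586.  85.] [510, 0, 130, 187, 11871] (0.6883, 0.0238) 0.07772833853960037 tool delta [0.0985 0.2128 0.1284]
[346.  41.] [289, 29, 117, 25, 2817] (0.4926, -0.0127) 0.04247729107737541 tool delta [0.1376 0.0176 0.1286]
[114. 458.] [74, 427, 76, 53, 2496] (0.4156, -0.4585) 0.04637521505355835 tool delta [-0.2471 -0.2203  0.1284]
```

Run:
```python
from h import *
W=snap("wrist"); p,K,M=W[:3]; s=r.read_state(); T=s["tcp_pos"]; Rm=R.from_rotvec(s["tcp_rot"]).as_matrix()
g=p.min(2); print(g[120:330:10,320].tolist()); print(g[225,200:440:8].tolist())
for t in (60,100,140):
    n,l,st,c=cv2.connectedComponentsWithStats((g>t).astype(np.uint8)); i=l[225,320]
    if i:
        cs,_=cv2.findContours((l==i).astype(np.uint8),0,1); cc=max(cs,key=len); P=onplane(cc[:,0],K,M,.012)[:,:2].astype(np.float32)
        (cx,cy),rad=cv2.minEnclosingCircle(P); print(t,st[i].tolist(),(cx,cy),rad,(Rm.T@(np.array([cx,cy,.012])-T)).round(4))
```

```text
[21, 23, 24, 26, 28, 29, 35, 37, 249, 140, 142, 139, 142, 247, 39, 36, 33, 29, 28, 22, 25]
[19, 19, 19, 20, 16, 20, 17, 19, 22, 26, 28, 150, 140, 139, 145, 139, 141, 139, 141, 151, 33, 33, 31, 29, 27, 24, 24, 23, 21, 21]
60 [286, 191, 68, 68, 3618] (0.5256288051605225, -0.14727666974067688) 0.029108691960573196 [ 0.0003 -0.0021  0.1288]
100 [287, 192, 66, 67, 3483] (0.5258509516716003, -0.14736215770244598) 0.02859055995941162 [ 0.0002 -0.0019  0.1288]
```

The disc is found at (0.5258,-0.1473) with radius 28.5 mm, which matches. The finger images show the tips sit about 10 mm behind the TCP at this opening, so I'll go to TCP z ≈ -0.006.

>>> play_rows --jaw '[0.085,0.085,0.085,0.085,0.085,0.085,0.085,0.085,0.065,0.05,0.05,0.05,0.05,0.05]' --pt "0 -0.002 0.04" --pt "0 -0.002 0.08" --pt "0 -0.002 0.11" --pt "0 -0.002 0.125" --pt "0 -0.002 0.135" --pt "0 -0.002 0.142" --pt "0 -0.002 0.1465" --pt "0 -0.002 0.1465" --pt "0 -0.002 0.1465" --pt "0 -0.002 0.1465" --pt "0 -0.002 0.1465" --pt "0 -0.002 0.1465" --pt "0 -0.002 0.1465" --pt "0 -0.002 0.1465" --yaw '[0,0,0,0,0,0,0,0,0,0,0,0,0,0]' --newtons 60

```text
time_s: 18.55
tcp_pos: [0.5273, -0.1483, -0.0035]
tcp_rot: [1.755, 2.602, 0.0]
wrist_force: [-0.4, 0.2, 10.2]
width: 0.632
gripper_force: 68.1
```

>>> play_rows --jaw '[0.05,0.05,0.05,0.05,0.05,0.05,0.05,0.05]' --pt "0 0 -0.005" --pt "0 0 -0.015" --pt "0 0 -0.03" --pt "0 0 -0.055" --pt "0 0 -0.085" --pt "0 0 -0.12" --pt "0 0 -0.155" --pt "0 0 -0.155" --yaw '[0,0,0,0,0,0,0,0]'

```text
time_s: 19.35
tcp_pos: [0.5292, -0.1492, 0.1553]
tcp_rot: [1.751, 2.596, 0.002]
wrist_force: [0.9, -0.2, -2.0]
width: 0.625
gripper_force: 63.4
```

Run:
```python
from h import *
W=snap("wrist"); K=W[1]; s=r.read_state(); print(s["tcp_pos"],s["width"],s["gripper_force"],s["wrist_force"])
T=np.eye(4);T[:3,:3]=R.from_rotvec([-3.0838,-.5994,-.002]).as_matrix();T[:3,3]=[.5906,.2005,.1146]
M=T@np.array(W[3]["tool_from_camera"])
P=onplane([[195,320],[446,317],[173,115],[467,115]],K,M,.055)
print(P.round(4).tolist(),P.mean(0)); ex=P[2:].mean(0)-P[:2].mean(0); print(np.linalg.norm(ex),np.degrees(np.arctan2(ex[1],ex[0])),np.linalg.norm(P[1]-P[0]),np.linalg.norm(P[3]-P[2]))
```

```text
[ 0.52783689 -0.14860235  0.15266318] 0.6242261716143622 63.4430193901062 [-0.18131986  0.76531915 -2.02386118]
[[0.5144, 0.2619, 0.055], [0.5795, 0.1066, 0.055], [0.6351, 0.3102, 0.055], [0.6977, 0.155, 0.055]] [0.60666884 0.20844096 0.055     ]
0.12886543038739703 22.044851604706636 0.16833110008117158 0.16735618865866891
```

>>> play_rows --jaw '[0.05,0.05,0.05,0.05,0.05,0.05,0.05,0.05,0.05,0.05,0.05,0.05,0.05,0.05,0.05,0.05,0.05]' --pt "0.01 0.006 0" --pt "0.03 0.018 0" --pt "0.055 0.034 0" --pt "0.085 0.052 0" --pt "0.115 0.07 0" --pt "0.145 0.088 0" --pt "0.175 0.107 0" --pt "0.205 0.125 0" --pt "0.235 0.143 0" --pt "0.262 0.16 0" --pt "0.288 0.175 0" --pt "0.308 0.187 0" --pt "0.322 0.196 0" --pt "0.332 0.202 0" --pt "0.337 0.205 0" --pt "0.337 0.205 0" --pt "0.337 0.205 0" --yaw '[0,0,0,0,0,0,0,0,0,0,0,0,0,0,0,0,0]'

```text
time_s: 21.1
tcp_pos: [0.59, 0.2406, 0.1494]
tcp_rot: [-1.758, -2.604, 0.001]
wrist_force: [-0.3, -0.2, -0.9]
width: 0.63
gripper_force: 63.5
```

Run:
```python
from h import *
t=[];q=[]
for i in range(3):
    W=snap("wrist"); s=r.read_state(); t.append(s["tcp_pos"])
print(s["time_s"],np.mean(t,0),np.std(t,0),s["width"],s["gripper_force"]); p=W[0]; cv2.imwrite("pics/w10.png",p)
o=cv2.resize(p,(800,600)); cv2.imwrite("pics/w10b.png",o)
```

```text
21.25 [0.59012672 0.24043374 0.14956707] [2.95942607e-05 2.34115758e-05 5.74557083e-05] 0.6248941386513788 63.46345067024231
```

View pics/w10b.png

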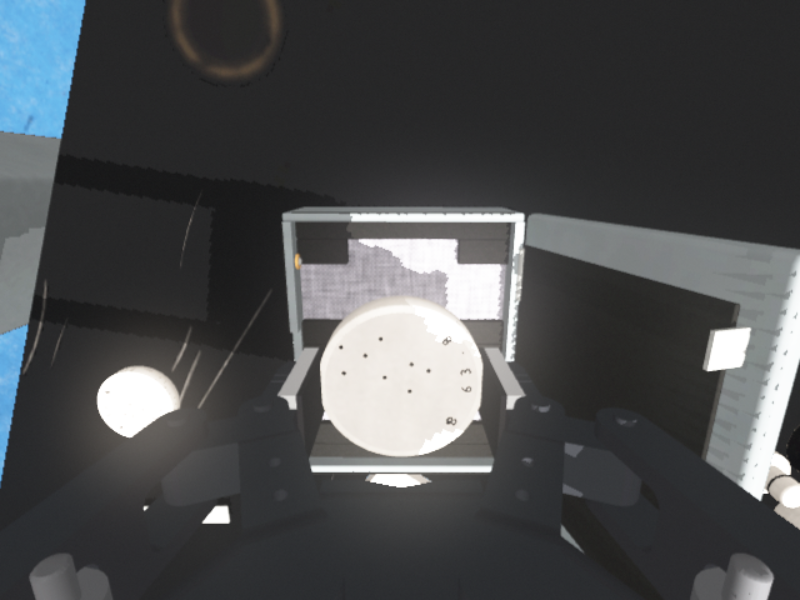

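The free bay shows clearly: the left-end rim corners are at (283,213) and (525,213). The finger gap in the foam spans rows 262 to 320, columns 302 to 505, and the held disc is centred near (402,375). I'll turn these into positions.

Run:
```python
from h import *
W=snap("wrist"); K,M=W[1:3]; s=r.read_state(); T=s["tcp_pos"]; Rm=R.from_rotvec(s["tcp_rot"]).as_matrix()
f=lambda uv,z:(np.array([Rm.T@(q-T) for q in onplane(np.array(uv,float)/1.25,K,M,z)])*1000).round(1).tolist()
print("rim L corners",f([[283,213],[525,213]],.055))
print("rim R outer",f([[310,468],[493,468]],.055))
print("gap edges L",f([[315,262],[315,320]],.040),"stop tops",f([[315,262],[315,320]],.046))
print("gap edges R",f([[495,262],[495,320]],.046))
print("stop inner",f([[348,250],[457,250]],.046))
print("disc L,R,top,bottom",f([[321,378],[482,378],[402,297],[402,455]],T[2]+.0155))
```

```text
rim L corners [[48.4, -66.8, 94.7], [48.3, 68.0, 94.7]]
rim R outer [[-117.9, -61.4, 94.7], [-118.0, 59.8, 94.7]]
gap edges L [[17.7, -53.6, 109.7], [-19.6, -55.6, 109.7]] stop tops [[18.9, -52.3, 103.7], [-17.6, -54.3, 103.7]]
gap edges R [[18.9, 55.0, 103.7], [-17.6, 57.2, 103.7]]
stop inner [[26.1, -32.4, 103.7], [26.1, 32.1, 103.7]]
disc L,R,top,bottom [[3.0, -27.7, -15.5], [2.9, 25.9, -15.5], [30.9, -0.8, -15.5], [-26.8, -0.7, -15.5]]
```

>>> play_rows --jaw '[0.05,0.05,0.05,0.05,0.05,0.05,0.05,0.05]' --pt "-0.001 0.001 0.02" --pt "-0.0015 0.001 0.045" --pt "-0.0015 0.001 0.07" --pt "-0.0015 0.001 0.085" --pt "-0.0015 0.001 0.095" --pt "-0.0015 0.001 0.102" --pt "-0.0015 0.001 0.105" --pt "-0.0015 0.001 0.105" --yaw '[0,0,0,0,0,0,0,0]'

```text
time_s: 22.1
tcp_pos: [0.5919, 0.2405, 0.0448]
tcp_rot: [1.757, 2.604, 0.001]
wrist_force: [0.3, 0.4, -1.9]
width: 0.63
gripper_force: 63.5
```

Run:
```python
from h import *
s=r.read_state(); print(s["time_s"],s["tcp_pos"],s["wrist_force"],s["gripper_force"],s["width"])
```

```text
22.1 [0.59187712 0.24045551 0.04481517] [ 0.27499558  0.40309604 -1.87725803] 63.467373847961426 0.6296938576587864
```

>>> play_rows --jaw '[0.05,0.05,0.05,0.05]' --pt "0 0 0.002" --pt "0 0 0.004" --pt "0 0 0.006" --pt "0 0 0.006" --yaw '[0,0,0,0]'

```text
time_s: 22.5
tcp_pos: [0.5914, 0.2404, 0.0384]
tcp_rot: [-1.757, -2.604, 0.0]
wrist_force: [0.1, -0.7, -2.3]
width: 0.63
gripper_force: 63.5
```

>>> play_rows --jaw '[0.05,0.05,0.05,0.05]' --pt "0 0 0.001" --pt "0 0 0.0015" --pt "0 0 0.002" --pt "0 0 0.002" --yaw '[0,0,0,0]'

```text
time_s: 22.9
tcp_pos: [0.5916, 0.2404, 0.0366]
tcp_rot: [1.757, 2.604, 0.0]
wrist_force: [-0.9, -0.1, -1.0]
width: 0.631
gripper_force: 63.8
```

Contact is just starting, as expected near 0.0365. I'll go down another 1.5 mm and check.

>>> play_rows --jaw '[0.05,0.05,0.05,0.05]' --pt "0 0 0.0005" --pt "0 0 0.001" --pt "0 0 0.0015" --pt "0 0 0.0015" --yaw '[0,0,0,0]'

```text
time_s: 23.3
tcp_pos: [0.5916, 0.2404, 0.0365]
tcp_rot: [1.756, 2.604, 0.001]
wrist_force: [-3.2, -1.0, 8.8]
width: 0.631
gripper_force: 69.1
```

The disc is on the floor at 8.8 N. I'll release it and lift straight up.

>>> play_rows --jaw '[0.06,0.066,0.07,0.07,0.07,0.07,0.07,0.07,0.07,0.07,0.07,0.07,0.07]' --pt "0 0 0" --pt "0 0 0" --pt "0 0 0" --pt "0 0 0" --pt "0 0 -0.005" --pt "0 0 -0.015" --pt "0 0 -0.035" --pt "0 0 -0.065" --pt "0 0 -0.1" --pt "0 0 -0.13" --pt "-0.04 0 -0.16" --pt "-0.08 0 -0.16" --pt "-0.08 0 -0.16" --yaw '[0,0,0,0,0,0,0,0,0,0,0,0,0]'

```text
time_s: 24.6
tcp_pos: [0.6242, 0.1619, 0.1976]
tcp_rot: [1.759, 2.597, 0.002]
wrist_force: [-0.7, 0.2, -0.9]
width: 0.823
gripper_force: 0.0
```

```bash
cat > chk.py <<'E'
from h import *
W=snap("wrist"); p,K,M=W[:3]; s=r.read_state(); print(s["time_s"],s["tcp_pos"],s["wrist_force"])
cv2.imwrite("pics/w11.png",p); g=p.min(2); c0=proj([[.5912,.2405,.052]],K,M)[0].round().astype(int); print("expect",c0)
print(g[c0[1]-80:c0[1]+80:8,c0[0]].tolist(),g[c0[1],c0[0]-80:c0[0]+80:8].tolist())
for t in (100,150,190,215,235):
    n,l,st,c=cv2.connectedComponentsWithStats((g>t).astype(np.uint8)); i=l[c0[1],c0[0]]
    if i:
        cs,_=cv2.findContours((l==i).astype(np.uint8),0,1); cc=max(cs,key=len); P=onplane(cc[:,0],K,M,.052)[:,:2].astype(np.float32)
        print(t,st[i].tolist(),cv2.minEnclosingCircle(P))
D=snap("side"); S=snap("scene"); cv2.imwrite("pics/s11.png",D[0]); cv2.imwrite("pics/c11.png",S[0])
for nm,(im,k,m,_) in(("side",D),("scene",S)):
    c=proj([[.4345,-.0355,.009],[.530,.003,.009]],k,m); print(nm,c.round(0).tolist())
    x0,y0=c.min(0).astype(int)-12; x1,y1=c.max(0).astype(int)+12
    gg=im.min(2)[y0:y1,x0:x1]; ys,xs=np.where(gg>110)
    if len(xs): print("bright pts ends",[xs.min()+x0,ys[xs==xs.min()].mean()+y0],[xs.max()+x0,ys[xs==xs.max()].mean()+y0])
E
python3 chk.py; python3 ang.py | tail -1
```

```text
24.65 [0.62270834 0.16399478 0.1964765 ] [-0.07130878 -0.19729448 -0.58691236]
expect [319 119]
[37, 40, 200, 64, 69, 196, 253, 253, 253, 254, 254, 254, 254, 254, 252, 181, 160, 249, 248, 242] [165, 185, 191, 183, 198, 198, 250, 253, 253, 254, 254, 254, 254, 253, 253, 198, 185, 221, 191, 117]
100 [242, 76, 151, 84, 9725] ((0.5900192260742188, 0.2391255497932434), 0.062209390103816986)
150 [243, 77, 148, 83, 9336] ((0.5895164012908936, 0.23810023069381714), 0.06112285330891609)
190 [244, 78, 145, 81, 7402] ((0.5894900560379028, 0.23889464139938354), 0.06025207042694092)
215 [285, 81, 70, 73, 3965] ((0.5914538502693176, 0.2404681146144867), 0.02921867184340954)
235 [285, 81, 68, 73, 3817] ((0.5905390977859497, 0.24093356728553772), 0.027790680527687073)
side [[286.0, 316.0], [333.0, 301.0]]
bright pts ends [np.int64(274), np.float64(294.9166666666667)] [np.int64(337), np.float64(302.0)]
scene [[386.0, 241.0], [345.0, 234.0]]
bright pts ends [np.int64(344), np.float64(235.5)] [np.int64(397), np.float64(240.0)]
24.85 [-1.75489639e+00 -2.60448843e+00  3.56879536e-04]
```

The disc measures at (0.591,0.2407) against the bay centre at (0.5905,0.2408). The blade tip in the side view fits lying on the table, and the arm is clear, so I'm handing in.

```bash
python3 -c "
from bench import r
print(r.job_done())"
```

```text
the job is handed in; nothing more can be done
None
```

I handed the job in at about 25 s, without seeing a verdict: the lid was levered open and folded back to about 1.78 rad, the round block sits within about 1 mm of the bay centre by camera, and the blade lies on the table.

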